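Rock a jammed weight free and balance the scale

ROBOT

A 6-joint arm with a two-finger parallel gripper is mounted at the origin on a cart in front of the work surface, level with it; the furniture and walls round the work are solid. World frame = base frame: x ahead of the robot, y to its left, z up, the work surface at z = 0. Lengths are in mm, angles in degrees, forces in N, time in s.
With the tool pointing down it reaches from about 350 to 850 mm from the base axis. Payload 8.1 kg.
Tool frame: the origin (TCP) lies at the very end of the fingers, on their centre line; the grasp point (between the pads) lies 19 mm behind it; z points along the fingers, y is the line along which they close (so a half turn about z gives the same grasp; the last joint's range is limited). The gripper opens to 85 mm and grips with 20 to 120 N. Pads are 22 mm wide; open, the fingers measure 114 mm over their backs; the gripper's body (76 mm by 85 mm) begins 54 mm behind the grasp point. The pads swing forward as they close: fully open they stand 13 mm farther back than shut.
Start: joints at [64.148, 7.471, 85.268, -0, 87.261, -4.893], TCP at [214.597, 560.315, 231.292] pointing down, gripper open.
Joint ranges: [-169.43, 169.43], [-51.17, 129.36], [1.28, 143.12], [-76.62, 256.62], [0, 156.53], [-152.29, 152.29]. Speed limits (degrees/s): [136.94, 136.94, 159.86, 180, 180, 180].

INTERFACE

Orientations are given as [roll, pitch, yaw] about the fixed x, y, z axes, in that order (R = Rz(yaw) Ry(pitch) Rx(roll)).
In Python, from bench import status, viewer, job gives the robot as it stands.
- The arm moves only by the tool arm_command, never from a script. Its argument "targets" is a list that holds one entry, the list of rows, each a list of 7 numbers: the shift along the world's x, y, z in m, then the turn, a rotation vector about the world's x, y, z in rad, then the opening, from -1 (shut) to 1 (fully open). In form: [[[dx, dy, dz, rx, ry, rz, gripper], ...]]. A call has 1 to 10 rows; each row shifts and turns the commanded pose from where the row before left it; what a row does not reach is not made up. A row lasts 1/8 s, in which the tool goes at most 62.5 mm and 10.7 degrees, less where a joint would pass 70% of its speed; a pose out of reach is approached as far as the arm can. A call with a gripper value outside its range is refused whole. The fingers move at their own pace and stop on an object; "force" is the grip in N (left out, the last holds). Time passes only in rows, so rows that do not move let the fingers close. It gives the time, the measured TCP pose, the force, the opening and the grip force at its end, in the units of the state.
- status.sense(): the state, without advancing time (a new reading comes with each control period).
- viewer.snapshot(name): name is "scene" or "top" or "wrist"; returns the picture (420x560x3 uint8, red, green, blue); there is no depth.
- viewer.camera_model(name): a dict with "vertical_fov" (degrees; the focal length in pixels is half the picture's height over the tangent of half this angle, whatever the lens; pixels are square), "cx", "cy" (the principal point, pixels), "xyz" and "attitude" of the camera in the world. Camera axes: x right, y down, z forward; pixel columns grow to the right and rows downward; lengths in mm; the calibration is good to about 2 mm. A picture is of the moment at which its call begins: read the wrist's pose just before it. camera_model takes no time and is no camera call; for the wrist camera it gives the pose at the moment of the call.
- job.hand_in(): hands the job in; it is judged then, once.
The state is a dict: "time": time; "joint_pos": joint angles; "qd": joint speeds; "joint_efforts": joint torques, N m; "tool_pos": TCP position; "tcp_rot": TCP orientation; "ft_force": force on the tool from outside, world axes, zero at the start; "wrist_torque": the same for the moment, N m; "finger_gap": finger opening in mm; "grip_force": force on a finger pad.
Only numpy, scipy, OpenCV 4.12 (cv2) and the standard library are available. Lean on these libraries where they do the work, as an engineer would, in place of code of your own. Each camera call takes 0.05 s, during which the arm holds its last target. There are 200 camera calls.

TASK

The brass weight is jammed in its blue storage block by two stiff black lips, and pulling alone will not bring it out: rock it by its handle first towards one lip and then towards the other until both have been pushed back, then lift it straight out. Stand it gently upright on the empty pan of the two-pan balance and let go, so that the beam levels against the brown bottle on the other pan. Leave the bottle on its pan and do not disturb the can, the black cup or the yellow note block.

Things in the scene. Friction and masses are not known exactly. Their poses are not given: they have to be found in the camera images.
- weight: brass weight, 0.15 kg, 100 mm tall, round about its z axis (up the handle); origin at the centre of its flat foot. Foot 18 mm in diameter, widening within 4 mm to the body, 28 mm in diameter up to height 40, which ends in a square shoulder; above it a plain handle 20 mm in diameter up to height 100. In the nest its top 42 mm stand free above the block: grip it there.
- block: blue storage block fixed to the bench, 54 mm (its x) by 80 mm (its y) by 64 mm high, z up, origin at the centre of its underside. The black lips at its +y and -y side, at height 50 to 56 mm, reach over the shoulder of the weight (4 mm above it) to 0.5 mm from the handle, so the weight rises only 4 mm until both are pushed back.
- nest_floor (a point): centre of the nest's floor, 6 mm above the block's underside, on which the weight stands; axes as the block's. The nest is 30 mm wide in x; in y 30 mm for the lowest 8 mm, 38 mm above that, 42 mm at the top opening. So the weight can lean about its foot towards +y and -y, to a stop at 0.13 to 0.15 rad, hardly along x.
- lip_left (a joint): how far the lip at the block's +y side is pushed back (m): 0 as found, 0.008 at most; the shoulder passes when both lips are at 0.004 or more. Leaning the weight to its stop towards a lip pushes it to about 0.005 (the hand leans some 0.02 rad further, as the grip gives). It takes 9 N at the lip (5 N at the handle) and stays where pushed.
- lip_right (a joint): the same for the lip on the block's -y side.
- balance: two-pan balance, white base 100 x 200 mm fixed to the bench, origin at the centre of its underside, z up, beam along its y; the loaded pan is at its +y end, the empty one at its -y end, 90 mm from the middle. A linkage keeps both pans level, so it does not matter where on the pan a load stands. The upper face of the pans is 85 mm above the bench when the beam is level.
- pan_empty_top (a point): centre of the upper face of the empty steel pan (inner diameter about 70 mm at the floor, rim 92 mm in diameter and 4 mm above the floor); at the start it stands about 9 mm above its level height and yields with about 1.5 N until the beam levels.
- pan_loaded_top (a point): centre of the upper face of the other, equal pan, which carries the brown bottle.
- beam (a joint): tilt of the beam (rad): 0 level, -0.1 at its stop with the bottle's side down (start), +0.1 with the other side down. The weight balances the bottle exactly.
- sample_bottle: brown reagent bottle with black cap, 28 mm in diameter, 61 mm tall, 0.15 kg, stands on the loaded pan; origin at the centre of its underside.
- bead_can: white can, 60 mm in diameter, 96 mm tall, bystander, origin at the centre of its underside.
- eye_cup: black cup, 75 mm in diameter, 53 mm tall, bystander, origin at the centre of its underside.
- note_block: yellow note block, 42 x 43 x 20 mm, bystander, origin at the centre of its underside.
There are look-alikes about, which are no part of the job. Of the things shaped like the weight, the brass one is meant.

How it is judged:
By the outcome, as a careful person would: the job done as asked, in the order asked, and still so for the second after the job is handed in, with the robot touching nothing.
It also fails if it takes over 61 s, if anything falls off the work surface, if the arm or the gripper's body presses on something with over 40 N, if the wrist force passes 120 N, or if a joint passes its speed limit or range.

## Working session

There is one attempt and no reset: what is moved stays moved. The work goes in short steps, Python scripts to look and compute and a tool call to move; the robot and the scene stay as the last step left them, time stands still between calls to the robot, and variables do not carry over. Pictures are saved under pics/ and viewed, at most 10 in all, crops included, and the job is handed in when it is done.

Besides the shell and the picture viewer there is one more tool, called as a command line: name --argument value ..., lists and objects as JSON in quotes. arm_command: Moves the arm, as the interface text tells. Its arguments: {"type":"object","properties":{"targets":{"type":"array"},"force":{"type":"number"}},"required":["targets"]}

```bash
mkdir -p pics; python3 - <<'E'
from bench import status, viewer
import cv2,numpy as np
s=status.sense();print(s)
ims=[]
for n in ["scene","top","wrist"]:
    print(n,viewer.camera_model(n))
    im=viewer.snapshot(n);np.save(f"pics/{n}0.npy",im);cv2.imwrite(f"pics/{n}0.png",im[...,::-1])
E
```

```text
{'time': 0.0, 'joint_pos': array([ 6.41490327e+01,  7.51469907e+00,  8.53274858e+01, -2.44485911e-04,
        8.72603582e+01, -4.89177287e+00]), 'qd': array([-0.00917888, -0.06640644, -0.08507042, -0.07676516,  0.00626205,
        0.05244061]), 'joint_efforts': array([-1.92088904e-03, -5.69427001e+01, -5.00529742e+01, -5.06673114e-04,
        1.57168804e-02, -5.43649605e-06]), 'tool_pos': array([214.35931424, 559.83781658, 230.26586721]), 'tcp_rot': array([-1.79897810e+02, -8.50094235e-03,  1.59040810e+02]), 'ft_force': array([-0.27538973,  0.47382591, -0.15541179]), 'wrist_torque': array([-0.00731304,  0.0329647 , -0.0049682 ]), 'grip_force': 0.0, 'finger_gap': 85.10607385138297}
scene {'vertical_fov': 51.54215414594994, 'cx': 283.25962799090837, 'cy': 212.6112196702685, 'xyz': array([-84.69366097, 778.37303346, 485.33615498]), 'attitude': array([-118.85422139,   -0.65999139, -127.16004066])}
top {'vertical_fov': 46.44537693597252, 'cx': 278.3423695845029, 'cy': 212.74836533795047, 'xyz': array([ 372.92456549,  360.61367864, 1134.88332392]), 'attitude': array([-172.23381577,   -1.80348785,  -91.43357208])}
wrist {'vertical_fov': 61.106830217046735, 'cx': 281.22255462534997, 'cy': 210.72201175875762, 'xyz': array([154.3124809 , 582.63150542, 372.15920241]), 'attitude': array([1.64939482e+02, 1.34803263e-01, 6.91090078e+01])}
```

View pics/scene0.png

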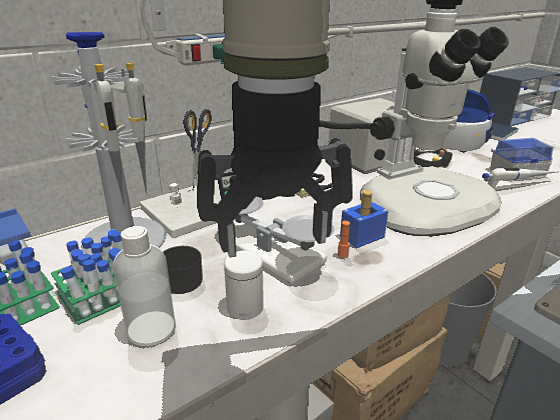

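View pics/top0.png

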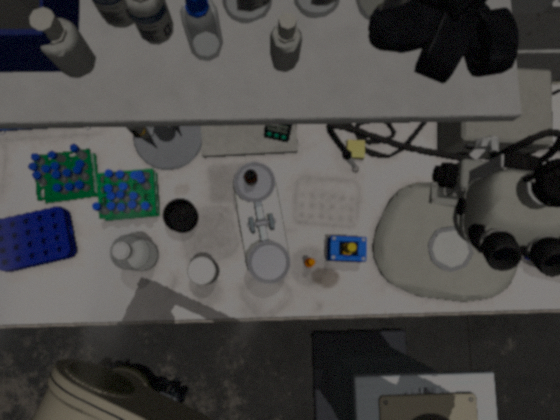

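The scene view shows the blue block at about (365,225) with a brass handle at (366,203), and an orange look-alike standing free at (345,240). In the top view the block is at (347,249), the orange piece at (310,262), the empty pan at (268,263) and the bottle's pan at (254,182). The can is at (203,270), the cup at (181,215) and the note block at (356,149). The brass one in the block fits the description; I'll confirm it in a crop and measure.

```bash
cat > h.py <<'E'
import numpy as np,cv2
from scipy.spatial.transform import Rotation as R
from bench import viewer,status
def ray(cm,u,v,h=420):
    f=h/2/np.tan(np.radians(cm["vertical_fov"]/2))
    d=R.from_euler("xyz",cm["attitude"],degrees=True).apply([(u-cm["cx"])/f,(v-cm["cy"])/f,1.])
    return np.array(cm["xyz"]),d
def onz(cm,u,v,z):
    o,d=ray(cm,u,v);return o+d*(z-o[2])/d[2]
def proj(cm,p,h=420):
    f=h/2/np.tan(np.radians(cm["vertical_fov"]/2))
    q=R.from_euler("xyz",cm["attitude"],degrees=True).inv().apply(np.array(p)-cm["xyz"])
    return q[...,0]/q[...,2]*f+cm["cx"],q[...,1]/q[...,2]*f+cm["cy"]
def tri(c1,p1,c2,p2):
    o1,d1=ray(c1,*p1);o2,d2=ray(c2,*p2)
    d1=d1/np.linalg.norm(d1);d2=d2/np.linalg.norm(d2)
    t=np.linalg.lstsq(np.c_[d1,-d2],o2-o1,rcond=None)[0]
    a,b=o1+t[0]*d1,o2+t[1]*d2
    return (a+b)/2,np.linalg.norm(a-b)
E
python3 - <<'E'
from h import *
t=np.load("pics/top0.npy");s=np.load("pics/scene0.npy")
ct=viewer.camera_model("top");cs=viewer.camera_model("scene")
def blobs(im,lo,hi,roi,name):
    h=cv2.cvtColor(im,cv2.COLOR_RGB2HSV);x0,y0,x1,y1=roi
    m=cv2.inRange(h,lo,hi);k=np.zeros_like(m);k[y0:y1,x0:x1]=m[y0:y1,x0:x1]
    n,l,st,c=cv2.connectedComponentsWithStats(k)
    for i in range(1,n):
        if st[i,4]>12:print(name,st[i],c[i].round(1), cv2.minAreaRect(np.argwhere(l==i)[:,::-1].astype(np.float32)))
    return k
blobs(t,(100,120,50),(130,255,255),(320,230,375,270),"blueT")
blobs(t,(15,100,60),(32,255,255),(320,230,375,270),"brassT")
blobs(t,(3,100,60),(20,255,255),(295,250,325,280),"orangeT")
blobs(s,(12,90,50),(30,255,255),(350,180,385,220),"brassS")
blobs(s,(100,120,50),(130,255,255),(330,190,400,260),"blueS")
for n,u,v,z in [("blk",347,249,64),("wt",351,247,106),("empty",268,263,94),("loaded",254,182,76),("orange",310,262,90),("note",356,149,20)]:print(n,onz(ct,u,v,z).round(1))
a=cv2.resize(t[150:300,230:380],(600,600),interpolation=cv2.INTER_CUBIC)
cv2.imwrite("pics/c1.png",a[...,::-1])
b=cv2.resize(s[180:285,320:400],(455,600),interpolation=cv2.INTER_CUBIC)
cv2.imwrite("pics/c2.png",np.hstack([cv2.resize(a,(345,345)),cv2.resize(b,(262,345))])[...,::-1])
E
```

```text
blueT [329 236  37  26 605] [346.5 248.4] ((347.0, 248.5), (25.0, 36.0), 90.0)
brassT [343 243  14  12 104] [350.4 248.2] ((349.5, 248.5), (11.0, 13.0), 90.0)
orangeT [304 258  11  10  84] [309.3 262.3] ((309.0, 262.5), (9.0, 10.0), 90.0)
brassS [363 190   9   6  45] [366.9 192.6] ((367.0, 192.5), (5.0, 8.0), 90.0)
brassS [360 196  11  20 154] [365.2 205.4] ((365.2227478027344, 205.77227783203125), (8.95533561706543, 19.005210876464844), 5.710592269897461)
blueS [ 341  202   47   46 1239] [365.7 224.3] ((366.40216064453125, 222.17697143554688), (39.765533447265625, 46.49667739868164), 68.74949645996094)
blk [434.7 174.4  64. ]
wt [436.3 173.  106. ]
empty [407.2 348.9  94. ]
loaded [585.9 375.5  76. ]
orange [407.3 259.3  90. ]
note [671.7 135.1  20. ]
```

View pics/c2.png

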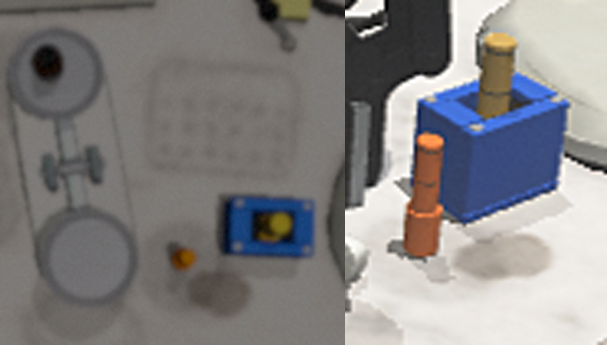

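The crop confirms it: the brass handle rises from the blue block, and the orange look-alike stands free beside it. I'll move above the block for a close wrist view, fingers closing along the block's y.

arm_command --targets '[[[0.022, -0.038, 0, 0, 0, 0.037, 0.5], [0.022, -0.038, 0, 0, 0, 0.037, 0.5], [0.022, -0.038, 0, 0, 0, 0.037, 0.5], [0.022, -0.038, 0, 0, 0, 0.037, 0.5], [0.022, -0.038, 0, 0, 0, 0.037, 0.5], [0.022, -0.038, 0, 0, 0, 0.037, 0.5], [0.022, -0.038, 0, 0, 0, 0.037, 0.5], [0.022, -0.038, 0, 0, 0, 0.037, 0.5], [0.022, -0.038, 0, 0, 0, 0.037, 0.5], [0.02, -0.045, 0, 0, 0, 0.037, 0.5]]]'

```text
time: 1.4
tool_pos: [433.0, 172.1, 231.1]
tcp_rot: [180.0, -0.0, -179.7]
ft_force: [1.5, -0.2, 0.1]
finger_gap: 63.9
grip_force: 0.0
```

arm_command --targets '[[[0, 0, 0, 0, 0, 0, 0.5], [0, 0, 0, 0, 0, 0, 0.5], [0, 0, 0, 0, 0, 0, 0.5]]]'

```text
time: 1.78
tool_pos: [432.1, 174.2, 231.2]
tcp_rot: [180.0, -0.0, -179.7]
ft_force: [-0.3, -0.0, 0.6]
finger_gap: 64.0
grip_force: 0.0
```

```bash
python3 - <<'E'
from h import *
s=status.sense();print({k:np.round(s[k],2) for k in ["time","tool_pos","tcp_rot","ft_force","finger_gap"]})
cw=viewer.camera_model("wrist");im=viewer.snapshot("wrist");np.save("pics/w1.npy",im);np.save("pics/cw1.npy",cw);cv2.imwrite("pics/w1.png",im[...,::-1])
cs=viewer.camera_model("scene");im=viewer.snapshot("scene");np.save("pics/s1.npy",im);cv2.imwrite("pics/s1.png",im[...,::-1])
ct=viewer.camera_model("top");np.save("pics/cams.npy",{"s":cs,"t":ct})
im=viewer.snapshot("top");np.save("pics/t1.npy",im)
print(cw["xyz"])
E
```

```text
{'time': np.float64(1.78), 'tool_pos': array([432.13, 174.24, 231.18]), 'tcp_rot': array([ 1.7999e+02, -2.0000e-02, -1.7969e+02]), 'ft_force': array([-0.31, -0.04,  0.59]), 'finger_gap': np.float64(64.03)}
[367.65791949 172.92728921 373.02012512]
```

View pics/w1.png

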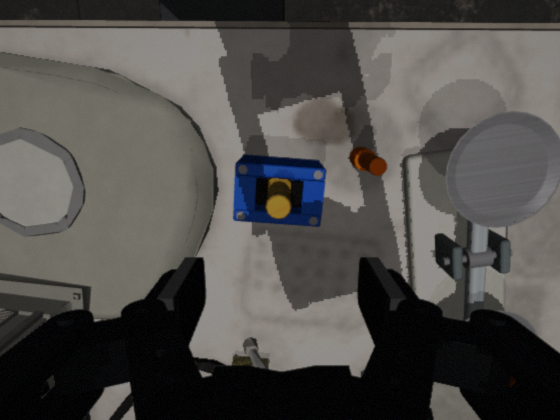

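The wrist view shows the block's top at (279,197), with the brass handle top at (278,205). The orange look-alike is at (370,162) and the empty pan at (506,170). Now I'll measure the block yaw, handle top and pan.

```bash
python3 - <<'E'
from h import *
im=np.load("pics/w1.npy");cw=np.load("pics/cw1.npy",allow_pickle=True).item()
cams=np.load("pics/cams.npy",allow_pickle=True).item()
hsv=cv2.cvtColor(im,cv2.COLOR_RGB2HSV)
m=cv2.inRange(hsv,(105,150,60),(125,255,255));m[:150]=0;m[235:]=0;m[:,:225]=0;m[:,335:]=0
# top face: brighter blue; print V stats
print("V along col 260",hsv[150:232:2,250,2])
b=cv2.inRange(hsv,(15,100,40),(32,255,255));b[:150]=0;b[235:]=0;b[:,:250]=0;b[:,310:]=0
n,l,st,c=cv2.connectedComponentsWithStats(b)
for i in range(1,n):
  if st[i,4]>15:print("brass",st[i],c[i])
pts=np.argwhere(m>0)[:,::-1].astype(np.float32)
hull=cv2.convexHull(pts);ap=cv2.approxPolyDP(hull,3,True)[:,0];print("hull",ap.tolist())
for p in ap:print(p,onz(cw,*p,64).round(1))
g=cv2.cvtColor(im[150:235,225:335],cv2.COLOR_RGB2BGR)
w=cv2.resize(g,None,fx=5,fy=5,interpolation=cv2.INTER_CUBIC)
p=cv2.resize(im[95:240,430:560][...,::-1],None,fx=2.9,fy=2.9)[:420]
w=w[:420];h=min(len(w),len(p));o=np.hstack([w[:h,:],p[:h,:250]])
cv2.imwrite("pics/w1c.png",o)
E
```

```text
V along col 260 [ 58  59  46  33  32  32  36  63  72  76  73  74  71  65  75  78  77  76
  79  78  77  77  77  79  77  78  77  78  77  78  64  71  77  73  75  73
 125 145 146 144 142]
brass [268 178  23  13 168] [278.42261905 182.32738095]
brass [265 188  27  31 529] [277.7826087 205.1342155]
hull [[324.0, 169.0], [318.0, 225.0], [234.0, 219.0], [237.0, 163.0], [272.0, 157.0], [312.0, 160.0]]
[324. 169.] [412.8 210.4  64. ]
[318. 225.] [463.9 206.9  64. ]
[234. 219.] [458.7 130.7  64. ]
[237. 163.] [408.  134.7  64. ]
[272. 157.] [402.6 165.1  64. ]
[312. 160.] [405.  199.7  64. ]
```

View pics/w1c.png

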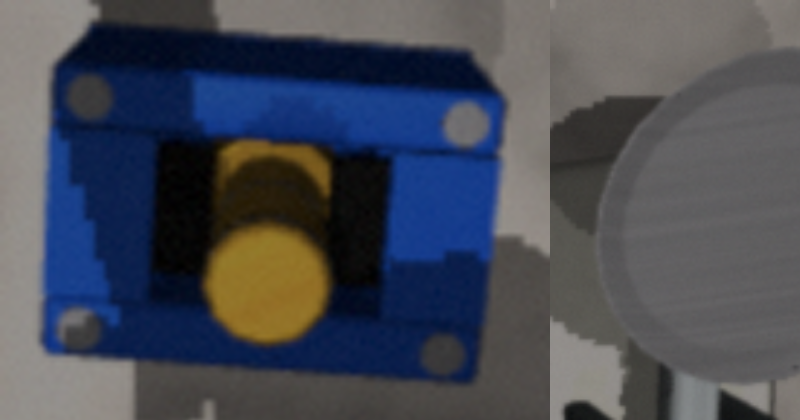

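The crop shows top-face corners at (58,65), (500,95), (475,382) and (45,350), and the handle's top disc at (267,283), r≈63, in 5x crop pixels.

```bash
python3 - <<'E'
from h import *
im=np.load("pics/w1.npy");cw=np.load("pics/cw1.npy",allow_pickle=True).item()
cams=np.load("pics/cams.npy",allow_pickle=True).item()
c=np.array([(58,65),(500,95),(475,382),(45,350)])/5+[224.6,149.6]
P=np.array([onz(cw,*p,64)[:2] for p in c]);print("corners",P.round(1).tolist(),"centre",P.mean(0))
for i in range(4):
    d=P[(i+1)%4]-P[i];print(np.linalg.norm(d).round(1),np.degrees(np.arctan2(d[1],d[0])).round(2))
print("handle wrist z106",onz(cw,267/5+224.6,283/5+149.6,106),"edge",onz(cw,204/5+224.6,283/5+149.6,106),onz(cw,330/5+224.6,283/5+149.6,106))
pan=np.array([(598,235),(610,180),(640,120),(690,75),(750,53),(612,290),(640,335),(680,368),(720,382)],float)
pan=(pan-[550,0])/2.9+[430,95]
Q=np.array([onz(cw,*p,98)[:2] for p in pan])
A=np.c_[2*Q,np.ones(len(Q))];x=np.linalg.lstsq(A,(Q**2).sum(1),rcond=None)[0];print("pan centre",x[:2],"r",np.sqrt(x[2]+x[0]**2+x[1]**2))
# cross-check in top view
t=cams["t"];T=np.load("pics/top0.npy")
print("top handle",onz(t,351.2,247,106),"top block",onz(t,347,249,64),"top pan", onz(t,268,263,98))
g=cv2.cvtColor(T,cv2.COLOR_RGB2GRAY)
cc=cv2.HoughCircles(cv2.medianBlur(cv2.resize(g[230:300,235:305],None,fx=4,fy=4),5),cv2.HOUGH_GRADIENT,1,100,param1=60,param2=20,minRadius=70,maxRadius=110)
if cc is not None:
  for q in cc[0]:print("hough",q[:2]/4+[235,230],q[2]/4,onz(t,q[0]/4+235,q[1]/4+230,98))
print("tri handle wrist/scene", tri(cw,(278,206.2),cams["s"],(367,191.5)))
E
```

```text
corners [[407.7, 134.0], [412.4, 210.9], [464.8, 208.4], [459.3, 130.3]] centre [436.05385616 170.88931346]
77.1 86.49
52.5 -2.78
78.3 -94.07
51.7 175.89
handle wrist z106 [435.78157388 170.77541405 106.        ] edge [435.84643922 161.01607409 106.        ] [435.71671035 180.53448171 106.        ]
pan centre [407.94143389 347.81192546] r 45.541837472550185
top handle [436.26370493 172.58231201 106.        ] top block [434.67285687 174.37825536  64.        ] top pan [407.10585721 348.92174503  98.        ]
tri handle wrist/scene (array([435.11794081, 170.192535  , 105.14403777]), np.float64(2.0631045047858416))
```

Two views agree: weight at about (436,171), block yaw −3.7°, empty pan at (408,348) with r 45.5 (46 expected). Next I'll turn, descend and grip.

arm_command --targets '[[[0.004, -0.0034, 0, 0, 0, -0.07, 0.4], [0, 0, -0.03, 0, 0, 0, 0.4], [0, 0, -0.03, 0, 0, 0, 0.4], [0, 0, -0.03, 0, 0, 0, 0.4], [0, 0, -0.03, 0, 0, 0, 0.4], [0, 0, -0.025, 0, 0, 0, 0.4], [0, 0, -0.012, 0, 0, 0, 0.4], [0, 0, 0, 0, 0, 0, 0.4], [0, 0, 0, 0, 0, 0, 0.4]]]'

```text
time: 3.05
tool_pos: [437.4, 170.3, 75.5]
tcp_rot: [180.0, 0.1, 176.2]
ft_force: [-0.2, 0.5, -0.3]
finger_gap: 59.6
grip_force: 0.0
```

arm_command --targets '[[[0, 0, 0, 0, 0, 0, -1], [0, 0, 0, 0, 0, 0, -1], [0, 0, 0, 0, 0, 0, -1], [0, 0, 0, 0, 0, 0, -1], [0, 0, 0, 0, 0, 0, -1], [0, 0, 0, 0, 0, 0, -1], [0, 0, 0, 0, 0, 0, -1], [0, 0, 0, 0, 0, 0, -1]]]' --force 50

```text
time: 4.05
tool_pos: [437.2, 170.4, 75.0]
tcp_rot: [179.9, 0.1, 176.2]
ft_force: [-0.5, 1.8, 5.6]
finger_gap: 18.2
grip_force: 49.0
```

Gripped (gap 18 mm, 49 N). Now I'll rock towards −y by 0.17 rad about the foot.

arm_command --targets '[[[-0.0001, -0.0019, 0, 0.028, -0.002, 0, -1], [-0.0001, -0.0019, 0, 0.028, -0.002, 0, -1], [-0.0001, -0.0019, 0, 0.028, -0.002, 0, -1], [-0.0001, -0.0019, 0, 0.028, -0.002, 0, -1], [-0.0001, -0.0019, 0, 0.028, -0.002, 0, -1], [-0.0002, -0.0022, 0, 0.03, -0.002, 0, -1], [0, 0, 0, 0, 0, 0, -1], [0, 0, 0, 0, 0, 0, -1]]]'

```text
time: 5.05
tool_pos: [436.5, 160.0, 75.2]
tcp_rot: [170.0, 0.1, 176.2]
ft_force: [0.8, 11.0, 4.8]
finger_gap: 17.7
grip_force: 49.4
```

Reaction is 11 N, more than the 5 N needed, so it's at the stop. Now the other way.

arm_command --targets '[[[0.0002, 0.0026, 0, -0.038, 0.0025, 0, -1], [0.0002, 0.0026, 0, -0.038, 0.0025, 0, -1], [0.0002, 0.0026, 0, -0.038, 0.0025, 0, -1], [0.0001, 0.0026, 0, -0.038, 0.0025, 0, -1], [0.0002, 0.0026, 0, -0.038, 0.0025, 0, -1], [0.0002, 0.0026, 0, -0.038, 0.0025, 0, -1], [0.0001, 0.0026, 0, -0.038, 0.002, 0, -1], [0.0002, 0.0026, 0, -0.038, 0.0025, 0, -1], [0.0001, 0.0028, 0, -0.038, 0.0025, 0, -1], [0, 0, 0, 0, 0, 0, -1]]]'

```text
time: 6.3
tool_pos: [438.1, 181.1, 75.1]
tcp_rot: [-169.9, 0.1, 176.3]
ft_force: [0.7, -5.3, 8.6]
finger_gap: 18.0
grip_force: 49.7
```

arm_command --targets '[[[0, 0, 0, 0, 0, 0, -1]]]'

```text
time: 6.42
tool_pos: [438.1, 181.0, 75.1]
tcp_rot: [-170.0, 0.1, 176.3]
ft_force: [0.3, -3.8, 8.6]
finger_gap: 18.4
grip_force: 49.7
```

The force is lower on this side, so I'll lean a little further until the reaction is clearly over 5 N.

arm_command --targets '[[[0.0001, 0.0012, 0, -0.012, 0.001, 0, -1], [0.0001, 0.0012, 0, -0.012, 0.001, 0, -1], [0, 0, 0, 0, 0, 0, -1], [0, 0, 0, 0, 0, 0, -1]]]'

```text
time: 6.92
tool_pos: [438.2, 182.7, 75.1]
tcp_rot: [-168.6, 0.1, 176.2]
ft_force: [-0.6, -7.2, 9.7]
finger_gap: 18.2
grip_force: 49.6
```

```bash
python3 - <<'E'
from h import *
im=viewer.snapshot("wrist");cv2.imwrite("pics/w2.png",cv2.resize(im[120:260,200:360],None,fx=4,fy=4,interpolation=cv2.INTER_CUBIC)[...,::-1])
s=status.sense();print(s["wrist_torque"],s["ft_force"])
E
```

```text
[-1.38192214  0.04443943  0.03297374] [-0.20616845 -6.81803931  9.75945624]
```

View pics/w2.png

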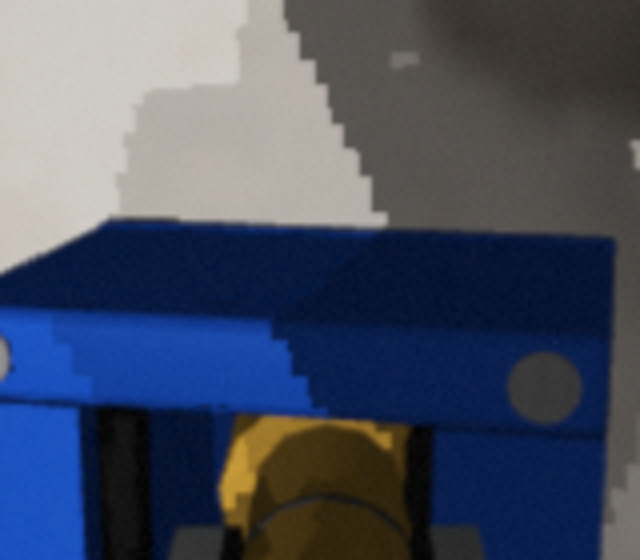

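The view shows the right (+y) lip nearly covered by the leaning weight and the left lip at (100–150, 480) clear of it. I'll set the weight upright and look at both lips.

arm_command --targets '[[[-0.0002, -0.0024, 0, 0.04, -0.0025, 0, -1], [-0.0002, -0.0024, 0, 0.04, -0.0025, 0, -1], [-0.0002, -0.0024, 0, 0.04, -0.0025, 0, -1], [-0.0001, -0.0024, 0, 0.04, -0.0025, 0, -1], [-0.0002, -0.0024, 0, 0.039, -0.0025, 0, -1], [0, 0, 0, 0, 0, 0, -1], [0, 0, 0, 0, 0, 0, -1]]]'

```text
time: 7.85
tool_pos: [437.4, 170.7, 75.0]
tcp_rot: [180.0, 0.1, 176.2]
ft_force: [-0.8, -5.7, 8.0]
finger_gap: 17.7
grip_force: 49.6
```

```bash
python3 - <<'E'
from h import *
cw=viewer.camera_model("wrist")
im=viewer.snapshot("wrist");cv2.imwrite("pics/w3.png",cv2.resize(im[130:250,200:360],None,fx=5,fy=5,interpolation=cv2.INTER_CUBIC)[...,::-1])
np.save("pics/cw3.npy",cw)
# predicted pixels of lip edges beside the handle for pushes 0, 4, 5 mm (z=56), in crop pixels
c=np.array([436,170.9]);yb=np.array([.064,.998]);xb=np.array([.998,-.064])
for s in (-1,1):
  for p in (0,4,5):
    q=c+s*yb*(10.5+p)-xb*8;u,v=proj(cw,np.array([*q,56.]));print(s,p,((u-200)*5).round(),((v-130)*5).round())
E
```

```text
-1 0 306.0 523.0
-1 4 264.0 523.0
-1 5 253.0 523.0
1 0 526.0 523.0
1 4 568.0 523.0
1 5 579.0 523.0
```

View pics/w3.png

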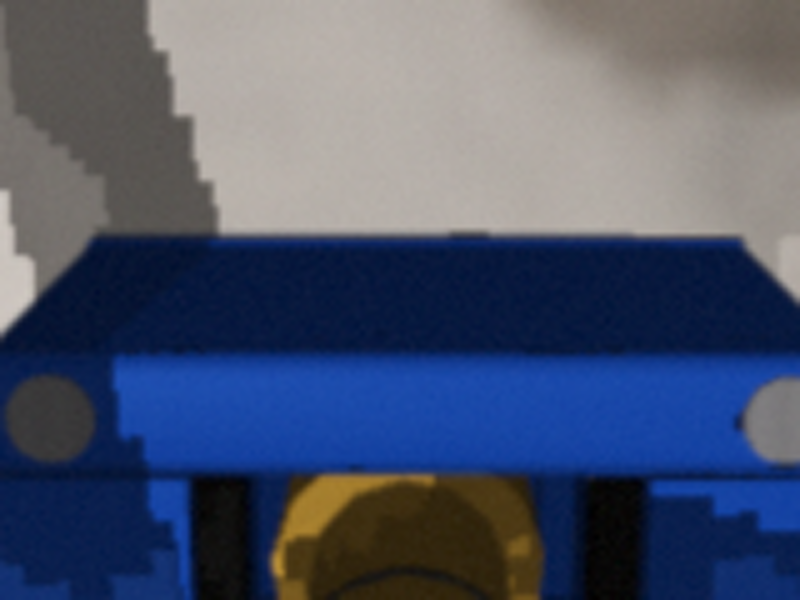

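Both lips are clear of the shoulder: edges at 250 and 582, against predictions of 253 and 579 for a 5 mm push. Lifting straight out.

arm_command --targets '[[[0, 0, 0.004, 0, 0, 0, -1], [0, 0, 0.006, 0, 0, 0, -1], [0, 0, 0.008, 0, 0, 0, -1], [0, 0, 0.01, 0, 0, 0, -1], [0, 0, 0, 0, 0, 0, -1]]]'

```text
time: 8.52
tool_pos: [437.6, 172.6, 103.7]
tcp_rot: [179.8, 0.1, 176.2]
ft_force: [-0.1, 0.2, -1.3]
finger_gap: 18.1
grip_force: 48.9
```

arm_command --targets '[[[0, 0, 0.015, 0, 0, 0, -1], [0, 0, 0.025, 0, 0, 0, -1], [0, 0, 0.03, 0, 0, 0, -1], [0, 0, 0.025, 0, 0, 0, -1], [0, 0, 0.005, 0, 0, 0, -1]]]'

```text
time: 9.15
tool_pos: [437.9, 172.6, 204.9]
tcp_rot: [179.8, 0.2, 176.2]
ft_force: [-0.7, -0.5, -2.4]
finger_gap: 18.2
grip_force: 49.0
```

arm_command --targets '[[[-0.002, 0.01, 0, 0, 0, 0, -1], [-0.004, 0.025, 0, 0, 0, 0, -1], [-0.005, 0.035, 0, 0, 0, 0, -1], [-0.006, 0.035, 0, 0, 0, 0, -1], [-0.006, 0.035, 0, 0, 0, 0, -1], [-0.004, 0.025, 0, 0, 0, 0, -1], [-0.002, 0.01, 0, 0, 0, 0, -1], [0, 0, 0, 0, 0, 0, -1], [0, 0, 0, 0, 0, 0, -1]]]'

```text
time: 10.28
tool_pos: [407.7, 346.4, 201.9]
tcp_rot: [179.9, -0.0, 176.2]
ft_force: [0.1, -0.4, -1.2]
finger_gap: 17.6
grip_force: 49.0
```

```bash
python3 - <<'E'
from h import *
cs=viewer.camera_model("scene");a=viewer.snapshot("scene");b=viewer.snapshot("wrist")
s=status.sense();print(s["tool_pos"],s["tcp_rot"],s["ft_force"],s["finger_gap"])
x=cv2.resize(a[120:300,180:400],(660,540),interpolation=cv2.INTER_CUBIC)
cv2.imwrite("pics/p4.png",x[...,::-1])
E
```

```text
[407.96904035 346.39062842 202.22556525] [1.79842486e+02 1.96716856e-02 1.76177984e+02] [-0.05004148  0.50393803 -1.32810318] 18.09563440187291
```

View pics/p4.png

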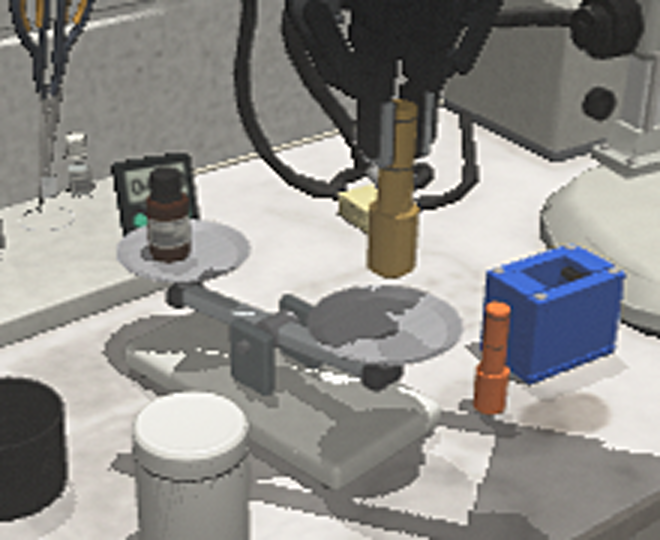

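The brass weight is held upright over the empty pan, and the bottle is still on the other. Lowering to contact.

arm_command --targets '[[[0, 0.001, -0.008, 0, 0, 0, -1], [0, 0, -0.012, 0, 0, 0, -1], [0, 0, -0.009, 0, 0, 0, -1], [0, 0, -0.004, 0, 0, 0, -1], [0, 0, -0.002, 0, 0, 0, -1], [0, 0, 0, 0, 0, 0, -1]]]'

```text
time: 11.12
tool_pos: [407.7, 348.3, 167.4]
tcp_rot: [179.8, 0.0, 176.2]
ft_force: [0.1, 0.2, -1.8]
finger_gap: 17.6
grip_force: 49.0
```

arm_command --targets '[[[0, 0, -0.0015, 0, 0, 0, -1], [0, 0, -0.0015, 0, 0, 0, -1], [0, 0, -0.0015, 0, 0, 0, -1], [0, 0, -0.0015, 0, 0, 0, -1], [0, 0, -0.0015, 0, 0, 0, -1], [0, 0, -0.0015, 0, 0, 0, -1], [0, 0, -0.001, 0, 0, 0, -1], [0, 0, 0, 0, 0, 0, -1], [0, 0, 0, 0, 0, 0, -1]]]'

```text
time: 12.25
tool_pos: [407.7, 348.2, 157.3]
tcp_rot: [179.8, 0.0, 176.2]
ft_force: [-1.6, 0.5, -0.5]
finger_gap: 17.9
grip_force: 49.0
```

```bash
python3 - <<'E'
from h import *
a=viewer.snapshot("scene")
s=status.sense();print(s["tool_pos"],s["tcp_rot"],s["ft_force"],s["finger_gap"])
x=cv2.resize(a[120:300,180:400],(660,540),interpolation=cv2.INTER_CUBIC)
cv2.imwrite("pics/p5.png",x[...,::-1])
E
```

```text
[407.65852284 348.21739014 157.31927998] [1.79829551e+02 1.42280334e-02 1.76241159e+02] [-1.39798323 -0.46657886  0.03774591] 18.149133569625107
```

View pics/p5.png

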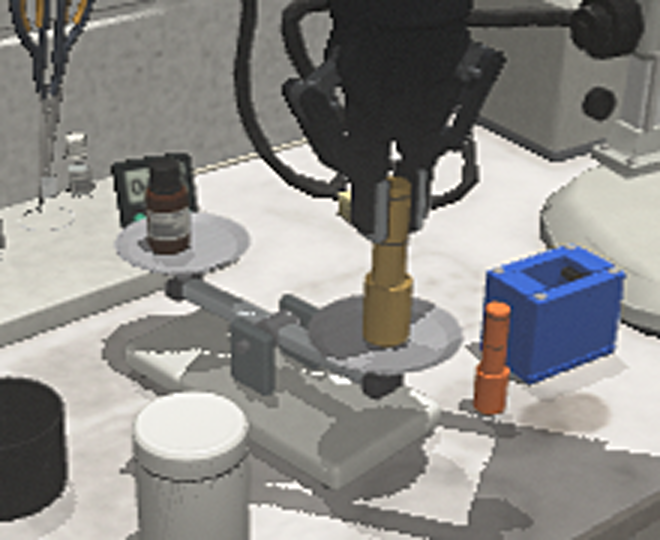

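The weight is on the pan and the beam is moving. I'll measure the bottle's rise by pixel shift.

```bash
cat > rise.py <<'E'
from h import *
def gray(a):return cv2.cvtColor(a,cv2.COLOR_RGB2GRAY).astype(np.float32)
def rise():
    cs=viewer.camera_model("scene");a=gray(viewer.snapshot("scene"));r=gray(np.load("pics/s1.npy"))
    t=cv2.resize(r[178:206,229:243],None,fx=4,fy=4,interpolation=cv2.INTER_CUBIC)
    w=cv2.resize(a[166:216,223:249],None,fx=4,fy=4,interpolation=cv2.INTER_CUBIC)
    m=cv2.matchTemplate(w,t,cv2.TM_CCOEFF_NORMED);_,sc,_,l=cv2.minMaxLoc(m)
    B=np.array([586,375.,90]);u0,v0=proj(cs,B);u1,v1=proj(cs,B+[0,0,10])
    print("score",sc,"du,dv px",(l[0]/4-6),(l[1]/4-12),"rise mm",-(l[1]/4-12)/(v0-v1)*10, "px/10mm",v0-v1)
    s=status.sense();print(s["tool_pos"].round(1),s["ft_force"].round(2),s["finger_gap"].round(1),s["time"])
if __name__=="__main__":rise()
E
python3 rise.py
```

```text
score 0.8945121765136719 du,dv px -0.25 -2.75 rise mm 6.142121458042288 px/10mm 4.477280396986032Traceback (most recent call last):
  File "rise.py", line 11, in <module>
    if __name__=="__main__":rise()
                            ~~~~^^
  File "rise.py", line 10, in rise
    s=status.sense();print(s["tool_pos"].round(1),s["ft_force"].round(2),s["finger_gap"].round(1),s["time"])
                                                                         ^^^^^^^^^^^^^^^^^^^^^
AttributeError: 'float' object has no attribute 'round'
```

arm_command --targets '[[[0, 0, -0.001, 0, 0, 0, -1], [0, 0, -0.001, 0, 0, 0, -1], [0, 0, 0, 0, 0, 0, -1]]]'

```text
time: 12.72
tool_pos: [407.7, 348.3, 155.2]
tcp_rot: [179.8, 0.0, 176.2]
ft_force: [-0.9, 0.7, 0.2]
finger_gap: 17.8
grip_force: 49.0
```

```bash
python3 rise.py
```

```text
score 0.8845596313476562 du,dv px -0.25 -3.75 rise mm 8.375620170057665 px/10mm 4.477280396986032Traceback (most recent call last):
  File "rise.py", line 11, in <module>
    if __name__=="__main__":rise()
                            ~~~~^^
  File "rise.py", line 10, in rise
    s=status.sense();print(s["tool_pos"].round(1),s["ft_force"].round(2),s["finger_gap"].round(1),s["time"])
                                                                         ^^^^^^^^^^^^^^^^^^^^^
AttributeError: 'float' object has no attribute 'round'
```

Rise is 8.4 of 9 mm. I'll lower the last bit, ease the grip and open.

arm_command --targets '[[[0, 0, -0.0007, 0, 0, 0, -1], [0, 0, 0, 0, 0, 0, -1], [0, 0, 0, 0, 0, 0, -1], [0, 0, 0, 0, 0, 0, -0.5], [0, 0, 0, 0, 0, 0, -0.4], [0, 0, 0, 0, 0, 0, -0.2], [0, 0, 0, 0, 0, 0, 0.1], [0, 0, 0, 0, 0, 0, 0.1], [0, 0, 0, 0, 0, 0, 0.1]]]' --force 20

```text
time: 13.9
tool_pos: [407.7, 348.2, 154.6]
tcp_rot: [179.8, 0.0, 176.2]
ft_force: [0.6, -0.0, 0.6]
finger_gap: 47.1
grip_force: 0.0
```

arm_command --targets '[[[0, 0, 0.008, 0, 0, 0, 0.1], [0, 0, 0.015, 0, 0, 0, 0.1], [0, 0, 0.025, 0, 0, 0, 0.1], [0, 0, 0.025, 0, 0, 0, 0.1], [0, 0, 0.02, 0, 0, 0, 0.1], [0, 0, 0.01, 0, 0, 0, 0.1], [0, 0, 0, 0, 0, 0, 0.1], [0, 0, 0, 0, 0, 0, 0.1]]]'

```text
time: 14.9
tool_pos: [407.3, 347.9, 256.5]
tcp_rot: [179.9, -0.1, 176.2]
ft_force: [-0.0, -0.2, -0.5]
finger_gap: 47.2
grip_force: 0.0
```

```bash
sed -i 's/,s\["finger_gap"\].round(1)//' rise.py; python3 - <<'E'
from rise import *
rise()
a=viewer.snapshot("scene")
cv2.imwrite("pics/p6.png",cv2.resize(a[120:300,180:400],(660,540),interpolation=cv2.INTER_CUBIC)[...,::-1])
E
```

```text
score 0.8858250379562378 du,dv px -0.25 -4.25 rise mm 9.492369526065353 px/10mm 4.477280396986032
[407.2 347.9 256.3] [ 0.35 -0.43  1.01] 14.95
```

View pics/p6.png

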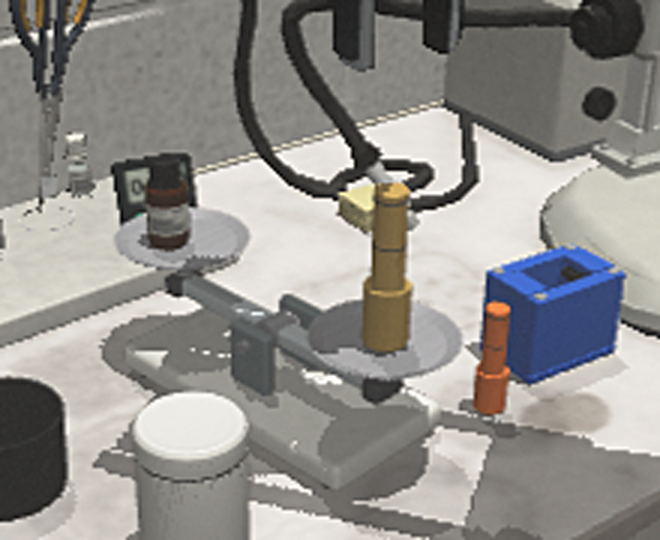

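The weight stands upright on the pan, released. The bottle is on its pan with the beam level (rise 9.5 mm against 9), and the bystanders are unmoved. I'll wait a second to check that it's steady, then hand in.

arm_command --targets '[[[0, 0, 0, 0, 0, 0, 0.1], [0, 0, 0, 0, 0, 0, 0.1], [0, 0, 0, 0, 0, 0, 0.1], [0, 0, 0, 0, 0, 0, 0.1], [0, 0, 0, 0, 0, 0, 0.1], [0, 0, 0, 0, 0, 0, 0.1], [0, 0, 0, 0, 0, 0, 0.1], [0, 0, 0, 0, 0, 0, 0.1]]]'

```text
time: 16.0
tool_pos: [407.7, 348.2, 257.6]
tcp_rot: [179.8, 0.0, 176.2]
ft_force: [0.4, 0.2, 0.7]
finger_gap: 46.7
grip_force: 0.0
```

```bash
python3 - <<'E'
from rise import *
from bench import job
rise()
print(job.hand_in())
E
```

```text
score 0.8849917054176331 du,dv px -0.25 -4.25 rise mm 9.492369526065353 px/10mm 4.477280396986032
[407.7 348.2 257.6] [ 0.55 -0.16 -0.46] 16.05
the job is handed in; nothing more can be done
None
```

Job handed in at 16 s of the 61 s allowed (no verdict returned): both lips were pushed back, the brass weight was lifted out and stands released on the empty pan, and the beam is level to within about 1 mm by camera and steady against the bottle.

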